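# Set the bin tray back to its lowest notch

## Robot

A 7-joint arm with a two-finger parallel gripper is mounted at the origin on the work surface. World frame = base frame: x ahead of the robot, y to its left, z up, the work surface at z = 0. Lengths are in mm, angles in rad, forces in N, time in s.
With the tool pointing down it reaches from about 350 to 900 mm from the base axis. Payload 7.2 kg.
Tool frame: the origin (TCP) lies on the mounting face of the last link; the fingertips stand 182 mm ahead of it and the grasp point (between the pads) lies 163 mm ahead of it; z points along the fingers, y is the direction in which the jaws open and shut (so a half turn about z gives the same grasp; the last joint's range is limited). The gripper opens to 88 mm and grips with 3 to 60 N. Pads are 20 mm wide; open, the fingers measure 115 mm over their backs; the gripper's body (75 mm by 178 mm) begins 61 mm behind the grasp point.
Start: joints at [-1.336, 0.411, -0.013, 1.596, 0.006, 1.134, -0.082], TCP at [186.38, 596.561, 404.653] pointing down, gripper open.
Joint ranges: [-2.95, 2.95], [-0.29, 1.99], [-1.47, 1.44], [0.14, 2.54], [-1.03, 4.17], [0.13, 1.85], [-2.86, 2.86]. Speed limits (rad/s): [2.39, 2.39, 3.01, 3.01, 3.14, 3.14, 3.14].

## Interface

Orientations are given as a unit quaternion [x, y, z, w].
In Python, from workcell import arm gives the robot as it stands.
- The arm moves only by the tool apply_moves, never from a script. Its argument "commands" is a list of rows, each a list of 5 numbers: the shift along the world's x, y, z in m, then the turn about the world's z in rad, then the opening, from -1 (shut) to 1 (fully open), so that 0 is half open. In form: [[x, y, z, spin, grip], ...]. A call has 1 to 8 rows; each row is the pose to reach, as a shift and turn from the pose commanded when the call began; what a row does not reach only later rows make up. A row lasts 1/8 s, in which the tool goes at most 62.5 mm and 10.7 degrees, less where a joint would pass 70% of its speed; a pose out of reach is approached as far as the arm can. A call with a gripper value outside its range is refused whole. The fingers move at their own pace and stop on an object; "grip_force" is the grip in N (left out, the last holds). Time passes only in rows, so rows that repeat a pose let the fingers close. It gives the time, the measured TCP pose, the force and the opening at its end, in the units of the state.
- arm.state(): the state, without advancing time (a new reading comes with each control period).
- arm.camera(name): name is "scene" or "top"; returns the picture (420x560x3 uint8, red, green, blue); there is no depth.
- arm.camera_info(name): a dict with "fx", "fy", "cx", "cy" (pixels), "eye" and "rotation" of the camera in the world. Camera axes: x right, y down, z forward; pixel columns grow to the right and rows downward; lengths in mm; the calibration is good to about 2 mm. A picture is of the moment at which its call begins. camera_info takes no time and is no camera call.
- arm.sign_off(): hands the job in, once; it reports no verdict.
Trained networks look in the newest picture that a camera, given by its name, has taken for a name from the list of things; names that differ only in an ending like _2 or _b are one class to them, and where a whole thing is asked for, a point or a joint stands for the part that bears it (a point fixed in the world has none). Each returns a list of dicts, best first, with "confidence" (0 to 1); they miss things now and then, are a little off and sometimes report something else, mostly with a low value. They report only what shows in the picture. A call takes as long as a camera call.
- arm.outline_of(camera, query): "mask" (420x560 bool, what is visible of it) and "centre" ([column, row] in pixels, amid what is visible of it).
- arm.tip_of(camera, query): "centre" ([column, row] in pixels: a listed point, or the origin of a listed thing).
The state is a dict: "time_s": time; "joint_positions": joint angles; "qd": joint speeds; "joint_efforts": joint torques, N m; "tool_pos": TCP position; "tcp_rot": TCP orientation; "wrist_force": force on the tool from outside, world axes, zero at the start; "torque": the same for the moment, N m; "opening": finger opening in mm.
Only numpy, scipy, OpenCV 4.12 (cv2) and the standard library are available. Lean on these libraries where they do the work, as an engineer would, in place of code of your own. Each camera call takes 0.05 s, during which the arm holds its last target.

## Task

The tilting bin tray on the bench is propped too steep. Lift its rear up past the top notch until it comes firmly against the rubber buffer and the pawl is thrown off, without straining the buffer; then lower the tray gently, never letting it drop, right down flat so that the pawl resets, and raise it again to leave it propped in its lowest notch. Leave the other things on the bench where they are.

Things in the scene. Friction and masses are not known exactly. Their poses are not given: they have to be found in the camera images.
- stand: Fixed grey steel stand of the tilting bin tray, base 280 x 350 mm, 122 mm high. Origin on the bench under the tray's middle; x points level from the hinge towards the tray's rear (away from the robot, turned at most 0.25 rad), y along the hinge axis, z up. A spring pawl sits on a bracket on its +y side, whose height differs by up to 5 mm either way.
- hinge (a point): Middle of the tray's hinge axis at the tray's front edge, 135 mm before and 110 mm above the stand's origin; axes as the stand's. A light damper brakes the hinge (0.5 N m per rad/s).
- sector (a point): Middle of the toothed steel sector on the tray's +y side, with four notches. Raising the tray, the pawl clicks over the teeth; lowered, the tray is caught in the notch last passed by about 2 deg. Lifted past the top, the pawl is thrown off and stays off, so the tray can go right down; as it comes flat (at the latest at 1 deg) its weight or a light push throws the pawl on again.
- tray (a joint): Tray angle in rad: 0 lying flat on its rests, growing as the rear rises. As built it rests at 0.267, 0.426, 0.583 or 0.741 (lowest to top notch), but the bracket's height shifts all four together by up to 0.05 either way, and cannot be read. It starts in one of the upper three. The buffer is met near 0.854, shifted the same way by up to 0.05; the pawl is thrown off some 0.02 later.
- bar (a point): Middle of the tray's rear bar: round steel, 12 mm thick, 150 mm long, parallel to the hinge axis and 270 mm from it in the tray's plane, 49 mm clear of the tray's rear edge. x points along the tray away from the hinge, z square to the tray. Lifting takes 2 to 6 N there; the tray weighs 0.7 to 1.1 kg with its two 62 mm high bins, which end 112 mm before the bar. It can turn in the fingers.
- buffer: Black sprung rubber buffer, 15 mm thick, on the sector 88 mm from the hinge; near the top it meets a lug on the bracket. At the bar it adds about 1.7 N per mm of lift. The pawl is thrown off once 6 to 9 N have been added at the bar to the force that lifted the tray just before; above 13 N added (42 N on the buffer) it is strained. Its origin is 50 mm from the hinge axis.
- bush: Loose steel bush standing on the bench on the stand's -y side, 72 mm across, 85 mm high; origin under its centre. Leave alone.
- parts_bin: Loose empty open-fronted bin on the bench beyond the bush, 160 x 100 x 75 mm; origin under its centre. Leave alone.
- carton: Loose cardboard carton on the bench on the stand's +y side, 140 x 110 x 70 mm; origin under its centre. Leave alone.

How it is judged (in metres and radians):
On the way, in this order (a step that is already met when the one before it is completed fails the run):
1. the tray has been lifted past its top notch (value of joint tray above 0.81 rad), for 0.1 s.
2. the tray has been lowered flat (value of joint tray below 0.03 rad), for 0.2 s.
At the end, for the whole second after the job is handed in: The tray rests released and still in its lowest notch: tray angle between 0.20 and 0.335 rad, after having been lifted past the top notch (above 0.81 rad) and lowered flat (below 0.03 rad) (value of joint tray between 0.2 and 0.335 rad and velocity of joint tray between -0.02 and 0.02 rad/s); the robot touches nothing.
It fails at once if the top buffer strained (pressed with more than 42 N, about 13 N added at the bar) (contact force between buffer and anything else above 42 N).
It fails at once if the tray let drop (falling faster than 1 rad/s) (velocity of joint tray below -1 rad/s).
It fails at once if another thing on the bench moved by more than 20 mm (distance of any of bush, parts_bin, carton from where it was at the start of the episode above 0.02 m).
It also fails if it takes over 72 s, if anything falls off the work surface, if the arm or the gripper's body presses on something with over 40 N, if the wrist force passes 120 N, or if a joint passes its speed limit or range.

## Working session

There is one attempt and no reset: what is moved stays moved. The work goes in short steps, Python scripts to look and compute and a tool call to move; the robot and the scene stay as the last step left them, time stands still between calls to the robot, and variables do not carry over. Pictures are saved under pics/ and viewed, and the job is handed in when it is done.

Besides the shell and the picture viewer there is one more tool, called after "Call:" by a JSON object that holds its "name" and its "arguments", one argument or row to a line. apply_moves: Moves the arm, as the interface text tells. Its arguments: {"type":"object","properties":{"commands":{"type":"array"},"grip_force":{"type":"number"}},"required":["commands"]}

```bash
ls; mkdir -p pics; cat > h.py <<'E'
import numpy as np, cv2
from workcell import arm
def snap(cam,name):
    im=np.array(arm.camera(cam)); cv2.imwrite(f'pics/{name}.png',im[:,:,::-1]); return im
def proj(cam,P):
    c=arm.camera_info(cam);R=np.array(c['rotation']);p=R.T@(np.array(P,float)-np.array(c['eye']))
    return np.array([c['fx']*p[0]/p[2]+c['cx'],c['fy']*p[1]/p[2]+c['cy']])
def ray(cam,uv):
    c=arm.camera_info(cam);R=np.array(c['rotation']);d=R@np.array([(uv[0]-c['cx'])/c['fx'],(uv[1]-c['cy'])/c['fy'],1]);return np.array(c['eye'],float),d/np.linalg.norm(d)
E
python3 - <<'E'
from h import *
s=arm.state();print(s)
for c in('scene','top'):
    print(arm.camera_info(c)); snap(c,c+'0')
    for q in('stand','hinge','sector','bar','buffer','bush','parts_bin','carton'):
        print(c,q,[(np.round(r['centre'],1),round(r['confidence'],2)) for r in arm.tip_of(c,q)][:2])
E
```

```text
pics
{'time_s': 0.0, 'joint_positions': array([-1.33622161,  0.41185869, -0.01271637,  1.597028  ,  0.00560333,
        1.13429934, -0.08221993]), 'qd': array([ 5.12685464e-04, -4.98737244e-05,  1.22797984e-03, -1.63742671e-03,
        1.29099237e-03,  1.11477648e-03,  1.23019262e-03]), 'joint_efforts': array([-5.02155181e-04, -5.87937605e+01,  6.41249344e-01, -2.91086340e+01,
       -5.38680993e-02,  1.81474665e-02,  1.57266045e-04]), 'tool_pos': array([186.31094634, 596.35875668, 403.84108226]), 'tcp_rot': array([ 1.50804763e-01,  9.88563259e-01, -7.76404142e-04, -6.18839968e-05]), 'wrist_force': array([-0.65777662, -0.13348659, -0.91213405]), 'torque': array([-0.03579923, -0.01049468,  0.05796685]), 'opening': 87.83783399264154}
{'fx': 474.39141246844775, 'fy': 474.39141246844775, 'cx': 285.0761888151748, 'cy': 207.75792212764085, 'eye': array([1007.99016114,  680.67771025,  980.63788214]), 'rotation': array([ 0.27176956,  0.88562653, -0.35801196, -0.11676638])}
scene stand [(array([317.7, 262.8]), 0.76)]
scene hinge [(array([354. , 206.1]), 0.66)]
scene sector [(array([382.1, 259.5]), 0.59), (array([317.3, 260.2]), 0.3)]
scene bar [(array([287.6, 229.7]), 0.74)]
scene buffer [(array([397.5, 249.3]), 0.49)]
scene bush [(array([259.1, 205.4]), 0.95)]
scene parts_bin [(array([250.2, 176.7]), 0.7)]
scene carton [(array([442.2, 328.9]), 0.93)]
{'fx': 441.0135144014614, 'fy': 441.0135144014614, 'cx': 278.9818259118677, 'cy': 216.0290139582604, 'eye': array([ 394.61957292,  -25.42572755, 1204.86473195]), 'rotation': array([-0.7048636 ,  0.70700706, -0.03864107,  0.042605  ])}
top stand [(array([174.2, 260.1]), 0.54)]
top hinge [(array([239.9, 275.8]), 0.96)]
top sector [(array([174.6, 259.8]), 0.86)]
top bar [(array([215.5, 174.9]), 0.72)]
top buffer []
top bush [(array([326.3, 220.6]), 0.85)]
top parts_bin [(array([374.2, 237.2]), 0.94), (array([214.5, 175.4]), 0.57)]
top carton [(array([120.1, 273.5]), 0.81)]
```

View pics/scene0.png

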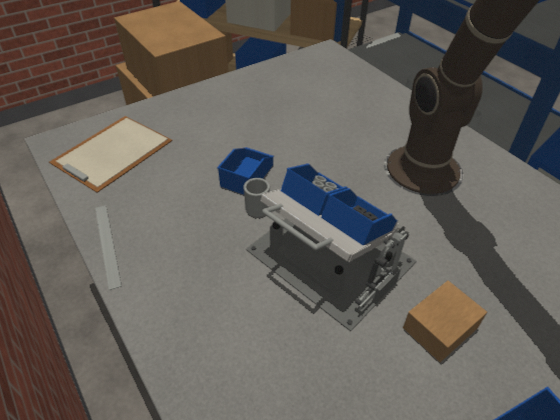

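View pics/top0.png

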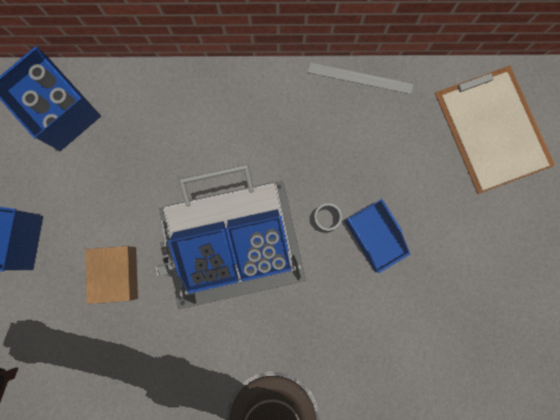

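The scene picture shows the tray tilted on its stand, with the rear bar near (290,228). The bush is at (257,198) and the carton at (445,320). In the top picture the bar runs from (183,180) to (248,168).

```bash
cat >> h.py <<'E'
from scipy.spatial.transform import Rotation as Ro
from scipy.optimize import least_squares
def proj(cam,P):
    c=arm.camera_info(cam);R=Ro.from_quat(c['rotation']).as_matrix();p=R.T@(np.array(P,float)-np.array(c['eye']))
    return np.array([c['fx']*p[0]/p[2]+c['cx'],c['fy']*p[1]/p[2]+c['cy']])
def model(v):
    x,y,yaw,th=v;ex=np.array([np.cos(yaw),np.sin(yaw),0]);ey=np.array([-ex[1],ex[0],0]);z=np.array([0,0,1.])
    o=np.array([x,y,0]);h=o-135*ex+110*z;b=h+270*(np.cos(th)*ex+np.sin(th)*z)
    return dict(stand=o,hinge=h,bar=b,ex=ex,ey=ey,bl=b+75*ey,br=b-75*ey)
def fit(obs,v0=(385,120,.1,.6)):
    def f(v):
        m=model(v);return np.concatenate([proj(c,m[q])-uv for c,q,uv in obs])
    r=least_squares(f,v0,loss='soft_l1',x_scale=[10,10,.1,.1]);return r.x,f(r.x).reshape(-1,2)
E
python3 - <<'E'
from h import *
obs=[('scene','hinge',(354,206.1)),('scene','bar',(287.6,229.7)),('scene','stand',(317.7,262.8)),('top','hinge',(239.9,275.8)),('top','bar',(215.5,174.9))]
v,r=fit(obs);print(v,'\n',r.round(1))
m=model(v);print({k:x.round(0) for k,x in m.items()})
for c in('scene','top'):
    im=cv2.imread(f'pics/{c}0.png')
    for q in('stand','hinge','bar','bl','br'):
        p=proj(c,m[q]);cv2.circle(im,tuple(int(t) for t in p),3,(0,0,255),1)
    cv2.imwrite(f'pics/{c}0f.png',cv2.resize(im[130:330,100:420],None,fx=2.4,fy=2.4))
# arm kin sanity
s=arm.state();print(Ro.from_quat(s['tcp_rot']).as_matrix().round(2))
E
```

```text
[4.99792502e+02 1.05365313e+02 1.97933111e-01 3.98391282e-01] 
 [[-0.  -0.7]
 [-0.  -0.1]
 [-1.  -1.6]
 [-0.7  2.4]
 [-1.2 -3.1]]
{'stand': array([500., 105.,   0.]), 'hinge': array([367.,  79., 110.]), 'bar': array([611., 128., 215.]), 'ex': array([1., 0., 0.]), 'ey': array([-0.,  1.,  0.]), 'bl': array([597., 201., 215.]), 'br': array([626.,  54., 215.])}
[[-0.95  0.3   0.  ]
 [ 0.3   0.95  0.  ]
 [ 0.    0.   -1.  ]]
```

View pics/scene0f.png

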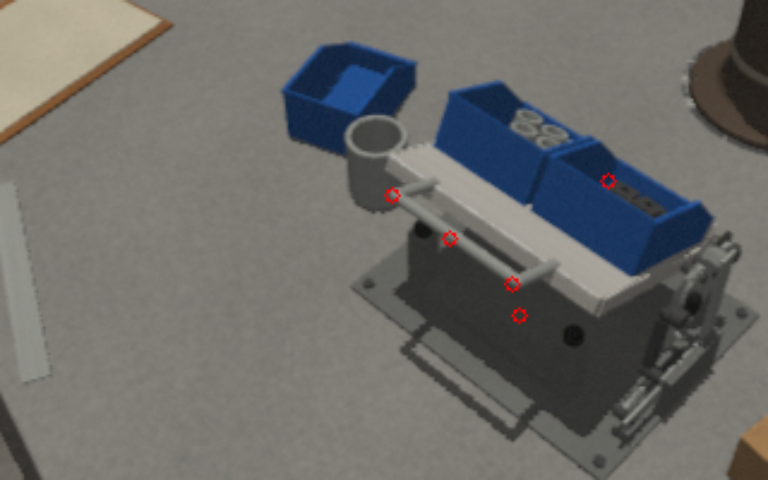

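View pics/top0f.png

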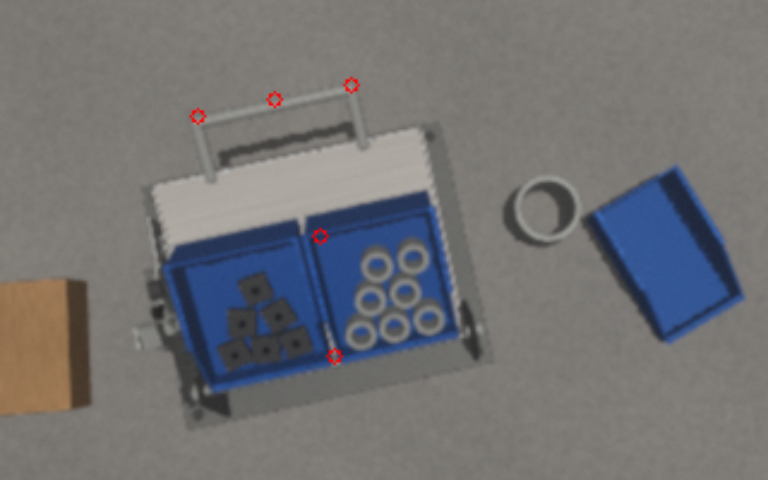

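```bash
cat >> h.py <<'E'
_m0=model
def model(v):
    m=_m0(v);o=m['stand'];z=np.array([0,0,3.])
    for n,a,b in(('c++',1,1),('c+-',1,-1),('c-+',-1,1),('c--',-1,-1)): m[n]=o+140*a*m['ex']+175*b*m['ey']+z
    return m
E
python3 - <<'E'
from h import *
u=lambda a,b:(100+a/2.4,130+b/2.4)
obs=[('scene','hinge',(354,206.1)),('scene','bar',(287.6,229.7)),('top','hinge',(239.9,275.8)),('top','bar',(215.5,174.9)),
('top','bl',u(196,121)),('top','br',u(352,89)),('scene','br',u(396,192)),('scene','bl',u(518,280)),
('top','c+-',u(435,124)),('top','c--',u(492,360)),('top','c-+',u(187,429)),('scene','c+-',u(352,288)),('scene','c++',u(600,479)),('scene','c-+',u(758,316))]
v,r=fit(obs);print(v)
for o,e in zip(obs,r):print(o[:2],e.round(1))
m=model(v);print({k:x.round(0) for k,x in m.items()})
E
```

```text
[4.88717580e+02 1.05092186e+02 1.88571953e-01 3.78418416e-01]
('scene', 'hinge') [ 3.6 -2.2]
('scene', 'bar') [ 3.1 -0.6]
('top', 'hinge') [-1.1  7. ]
('top', 'bar') [-0.5  1.1]
('top', 'bl') [1.1 1.7]
('top', 'br') [0.4 2.8]
('scene', 'br') [1.8 1.4]
('scene', 'bl') [0.4 1.5]
('top', 'c+-') [  5.4 -10.6]
('top', 'c--') [ 1.6 -9.2]
('top', 'c-+') [  1.1 -13. ]
('scene', 'c+-') [-11.4   0.7]
('scene', 'c++') [-13.7   6.3]
('scene', 'c-+') [-8.9  4.9]
{'stand': array([489., 105.,   0.]), 'hinge': array([356.,  80., 110.]), 'bar': array([603., 127., 210.]), 'ex': array([1., 0., 0.]), 'ey': array([-0.,  1.,  0.]), 'bl': array([589., 200., 210.]), 'br': array([617.,  53., 210.]), 'c++': array([593., 303.,   3.]), 'c+-': array([659., -41.,   3.]), 'c-+': array([318., 251.,   3.]), 'c--': array([384., -93.,   3.])}
```

```bash
cat >> h.py <<'E'
def model(v):
    m=_m0(v[:4]);o=m['stand'];z=np.array([0,0,3.])
    if len(v)>4:
        o=o+v[4]*m['ex']
        for n,a,b in(('c++',1,1),('c+-',1,-1),('c-+',-1,1),('c--',-1,-1)): m[n]=o+140*a*m['ex']+175*b*m['ey']+z
    return m
def fit(obs,v0=(495,105,.2,.4),free=None):
    def f(v):
        m=model(v);return np.concatenate([proj(c,m[q])-uv for c,q,uv in obs])
    r=least_squares(f,v0,loss='soft_l1',x_scale=[10,10,.1,.1,10][:len(v0)]);return r.x,f(r.x).reshape(-1,2)
E
python3 - <<'E'
from h import *
u=lambda a,b:(100+a/2.4,130+b/2.4)
obs=[('scene','hinge',(354,206.1)),('scene','bar',(287.6,229.7)),('top','hinge',(239.9,275.8)),('top','bar',(215.5,174.9)),
('top','bl',u(196,121)),('top','br',u(352,89)),('scene','br',u(396,192)),('scene','bl',u(518,280)),
('top','c+-',u(435,124)),('top','c--',u(492,360)),('top','c-+',u(187,429)),('scene','c+-',u(352,288)),('scene','c++',u(600,479)),('scene','c-+',u(758,316))]
v,r=fit(obs,(495,105,.2,.4,-25));print(v)
for o,e in zip(obs,r):print(o[:2],e.round(1))
m=model(v);print({k:x.round(0) for k,x in m.items()})
E
```

```text
[ 4.97393128e+02  1.09805331e+02  1.91446552e-01  4.15445160e-01
 -3.91947231e+01]
('scene', 'hinge') [2.1 0.1]
('scene', 'bar') [ 2.5 -1.3]
('top', 'hinge') [-2.8  3.5]
('top', 'bar') [-3.  -1.8]
('top', 'bl') [-1.6 -1. ]
('top', 'br') [-1.8 -0.2]
('scene', 'br') [0.9 0.6]
('scene', 'bl') [0.1 1. ]
('top', 'c+-') [ 6.3 -0.2]
('top', 'c--') [2.8 1.8]
('top', 'c-+') [ 2.  -1.6]
('scene', 'c+-') [-2.3 -4.6]
('scene', 'c++') [-4.1 -1.2]
('scene', 'c-+') [-1.4 -1.1]
{'stand': array([497., 110.,   0.]), 'hinge': array([365.,  84., 110.]), 'bar': array([607., 131., 219.]), 'ex': array([1., 0., 0.]), 'ey': array([-0.,  1.,  0.]), 'bl': array([593., 205., 219.]), 'br': array([622.,  57., 219.]), 'c++': array([563., 301.,   3.]), 'c+-': array([630., -43.,   3.]), 'c-+': array([288., 248.,   3.]), 'c--': array([355., -96.,   3.])}
```

Call:
{"name": "apply_moves", "arguments": {
  "commands": [
    [0.01, -0.01, 0.05, 0, 0.2],
    [0.05, -0.055, 0.085, -0.1, 0.2],
    [0.09, -0.1, 0.085, -0.22, 0.2],
    [0.13, -0.144, 0.085, -0.34, 0.2],
    [0.17, -0.189, 0.085, -0.46, 0.2],
    [0.21, -0.233, 0.085, -0.58, 0.2],
    [0.25, -0.278, 0.085, -0.7, 0.2],
    [0.28, -0.311, 0.085, -0.78, 0.2]
  ]
}}

```text
time_s: 1.9
tool_pos: [467.8, 283.0, 490.1]
tcp_rot: [0.518, 0.856, 0.0, 0.0]
wrist_force: [-0.1, 0.9, -0.4]
opening: 52.4
```

Call:
{"name": "apply_moves", "arguments": {
  "commands": [
    [0.03, -0.033, 0, -0.08, 0.2],
    [0.07, -0.078, 0, -0.16, 0.2],
    [0.11, -0.12, 0, -0.24, 0.2],
    [0.141, -0.156, 0, -0.298, 0.2],
    [0.141, -0.156, 0, -0.298, 0.2],
    [0.141, -0.156, 0, -0.298, 0.2]
  ]
}}

```text
time_s: 2.65
tool_pos: [607.1, 130.2, 489.4]
tcp_rot: [0.637, 0.771, -0.0, -0.0]
wrist_force: [0.1, 0.4, -0.2]
opening: 52.6
```

```bash
python3 - <<'E'
from h import *
for c in('scene','top'): snap(c,c+'1')
s=arm.state();print(s['time_s'],s['tool_pos'],s['wrist_force'],s['opening']);R=Ro.from_quat(s['tcp_rot']).as_matrix();print(R.round(3),np.arctan2(R[1,1],R[0,1]))
g=s['tool_pos']+163*R[:,2];print(g)
for c in('scene','top'):print(proj(c,g))
E
```

```text
2.75 [606.71411826 131.13395455 489.62550845] [ 0.37802756  0.78001398 -0.14748448] 52.70054227009024
[[-0.191  0.981 -0.   ]
 [ 0.981  0.191  0.001]
 [ 0.001 -0.    -1.   ]] 0.19267219508990965
[606.64170639 131.27825499 326.6255884 ]
[291.4741995  192.25937824]
[204.19917213 162.29648785]
```

```bash
python3 - <<'E'
import cv2
a=cv2.imread('pics/scene1.png')[100:300,200:400];b=cv2.imread('pics/top1.png')[100:300,140:340]
cv2.imwrite('pics/c1.png',cv2.resize(cv2.hconcat([a,b]),None,fx=2,fy=2))
E
```

```text
(no output)
```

View pics/c1.png

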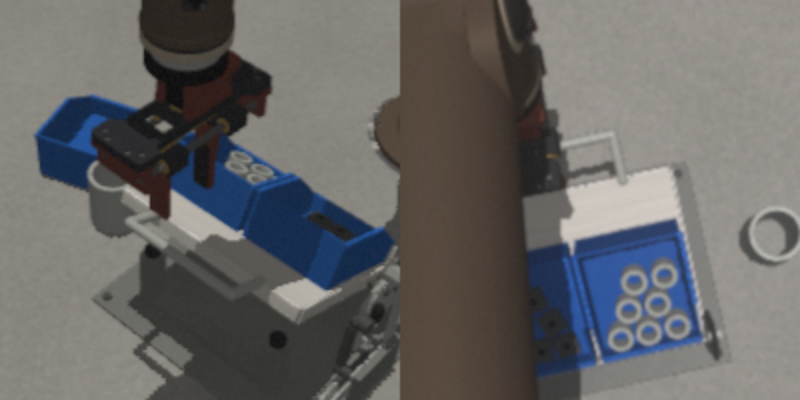

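Call:
{"name": "apply_moves", "arguments": {
  "commands": [
    [0, 0, -0.03, 0, 0.2],
    [0, 0, -0.06, 0, 0.2],
    [0, 0, -0.075, 0, 0.2],
    [0, 0, -0.075, 0, 0.2]
  ]
}}

```text
time_s: 3.25
tool_pos: [606.9, 130.4, 414.1]
tcp_rot: [0.636, 0.771, -0.001, -0.001]
wrist_force: [0.4, 0.1, -0.5]
opening: 52.8
```

```bash
python3 - <<'E'
from h import *
for c in('scene','top'): snap(c,c+'2')
a=cv2.imread('pics/scene2.png')[130:330,200:400];b=cv2.imread('pics/top2.png')[100:300,140:340]
cv2.imwrite('pics/c2.png',cv2.resize(cv2.hconcat([a,b]),None,fx=2,fy=2))
E
```

```text
(no output)
```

View pics/c2.png

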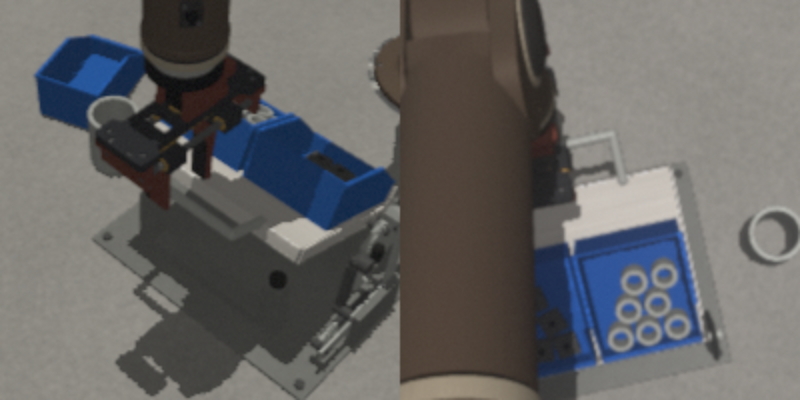

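The gripper is above the bar's middle with one jaw on each side. I'll go on down.

Call:
{"name": "apply_moves", "arguments": {
  "commands": [
    [0, 0, -0.01, 0, 0.2],
    [0, 0, -0.02, 0, 0.2],
    [0, 0, -0.03, 0, 0.2],
    [0, 0, -0.036, 0, 0.2],
    [0, 0, -0.036, 0, 0.2]
  ]
}}

```text
time_s: 3.98
tool_pos: [607.3, 129.6, 378.0]
tcp_rot: [0.637, 0.771, -0.0, -0.0]
wrist_force: [0.7, -0.4, -0.1]
opening: 52.5
```

```bash
python3 - <<'E'
from h import *
for c in('scene','top'): snap(c,c+'3')
a=cv2.imread('pics/scene3.png')[130:330,200:400];b=cv2.imread('pics/top3.png')[100:300,140:340]
cv2.imwrite('pics/c3.png',cv2.resize(cv2.hconcat([a,b]),None,fx=2,fy=2))
E
```

```text
(no output)
```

View pics/c3.png

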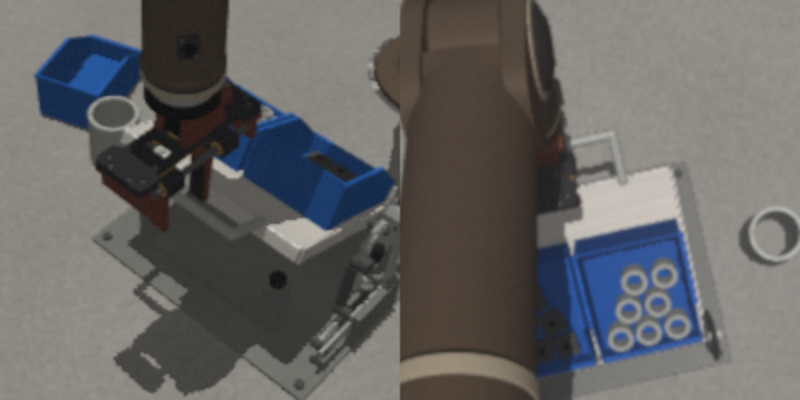

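The bar lies between the jaws without any contact. I'll close gently.

Call:
{"name": "apply_moves", "arguments": {
  "commands": [
    [0, 0, 0, 0, -1],
    [0, 0, 0, 0, -1],
    [0, 0, 0, 0, -1],
    [0, 0, 0, 0, -1],
    [0, 0, 0, 0, -1]
  ],
  "grip_force": 10
}}

```text
time_s: 4.7
tool_pos: [607.4, 129.6, 378.7]
tcp_rot: [0.637, 0.771, 0.0, 0.0]
wrist_force: [-0.3, -0.6, 0.0]
opening: 11.6
```

```bash
cat > arc.py <<'E'
import sys,numpy as np
def rows(t0,ts,ref=None,yaw=.19):
    for t in ts:
        dr=.27*(np.cos(t)-np.cos(t0));print(round(t,3),[round(dr*np.cos(yaw),4),round(dr*np.sin(yaw),4),round(.27*(np.sin(t)-np.sin(t0)),4)])
a=[float(x) for x in sys.argv[1:]]
rows(a[0],np.linspace(a[0],a[1],int(a[2])+1)[1:])
E
python3 arc.py .403 .50 5; python3 arc.py .5 .75 8
```

```text
0.422 [np.float64(-0.0021), np.float64(-0.0004), np.float64(0.0048)]
0.442 [np.float64(-0.0042), np.float64(-0.0008), np.float64(0.0096)]
0.461 [np.float64(-0.0065), np.float64(-0.0012), np.float64(0.0143)]
0.481 [np.float64(-0.0088), np.float64(-0.0017), np.float64(0.0189)]
0.5 [np.float64(-0.0112), np.float64(-0.0022), np.float64(0.0236)]
0.531 [np.float64(-0.0041), np.float64(-0.0008), np.float64(0.0073)]
0.562 [np.float64(-0.0084), np.float64(-0.0016), np.float64(0.0145)]
0.594 [np.float64(-0.0129), np.float64(-0.0025), np.float64(0.0216)]
0.625 [np.float64(-0.0177), np.float64(-0.0034), np.float64(0.0285)]
0.656 [np.float64(-0.0226), np.float64(-0.0043), np.float64(0.0353)]
0.688 [np.float64(-0.0278), np.float64(-0.0053), np.float64(0.0419)]
0.719 [np.float64(-0.0331), np.float64(-0.0064), np.float64(0.0483)]
0.75 [np.float64(-0.0387), np.float64(-0.0074), np.float64(0.0546)]
```

Call:
{"name": "apply_moves", "arguments": {
  "commands": [
    [0, 0, 0, 0, -1],
    [0, 0, 0, 0, -1],
    [0, 0, 0, 0, -1]
  ],
  "grip_force": 45
}}

```text
time_s: 5.08
tool_pos: [607.4, 129.6, 378.7]
tcp_rot: [0.637, 0.771, 0.0, 0.0]
wrist_force: [0.2, -1.3, -0.1]
opening: 10.7
```

Call:
{"name": "apply_moves", "arguments": {
  "commands": [
    [-0.002, -0.0004, 0.005, 0, -1],
    [-0.0042, -0.0008, 0.0096, 0, -1],
    [-0.0065, -0.0012, 0.0143, 0, -1],
    [-0.0088, -0.0017, 0.0189, 0, -1],
    [-0.0112, -0.0022, 0.0236, 0, -1],
    [-0.0112, -0.0022, 0.0236, 0, -1],
    [-0.0112, -0.0022, 0.0236, 0, -1]
  ]
}}

```text
time_s: 5.95
tool_pos: [596.3, 127.2, 402.5]
tcp_rot: [0.637, 0.771, 0.0, 0.0]
wrist_force: [3.1, -0.4, -3.2]
opening: 10.9
```

Call:
{"name": "apply_moves", "arguments": {
  "commands": [
    [-0.0041, -0.0008, 0.0073, 0, -1],
    [-0.0084, -0.0016, 0.0145, 0, -1],
    [-0.0129, -0.0025, 0.0216, 0, -1],
    [-0.0177, -0.0034, 0.0285, 0, -1],
    [-0.0226, -0.0043, 0.0353, 0, -1],
    [-0.0278, -0.0053, 0.0419, 0, -1],
    [-0.0331, -0.0064, 0.0483, 0, -1],
    [-0.0387, -0.0074, 0.0546, 0, -1]
  ]
}}

```text
time_s: 6.95
tool_pos: [557.8, 119.0, 457.7]
tcp_rot: [0.637, 0.771, 0.0, 0.001]
wrist_force: [7.1, -3.6, -1.7]
opening: 10.9
```

Call:
{"name": "apply_moves", "arguments": {
  "commands": [
    [0, 0, 0, 0, -1],
    [0, 0, 0, 0, -1]
  ]
}}

```text
time_s: 7.2
tool_pos: [557.9, 119.0, 457.7]
tcp_rot: [0.637, 0.771, 0.0, 0.001]
wrist_force: [5.7, -4.4, -0.3]
opening: 11.2
```

```bash
python3 arc.py .75 .80 2;python3 arc.py .8 .9 20; python3 - <<'E'
from h import *
for c in('scene','top'): snap(c,c+'4')
a=cv2.imread('pics/scene4.png')[100:300,240:440];b=cv2.imread('pics/top4.png')[100:300,140:340]
cv2.imwrite('pics/c4.png',cv2.resize(cv2.hconcat([a,b]),None,fx=2,fy=2))
E
```

```text
0.775 [np.float64(-0.0046), np.float64(-0.0009), np.float64(0.0049)]
0.8 [np.float64(-0.0093), np.float64(-0.0018), np.float64(0.0096)]
0.805 [np.float64(-0.001), np.float64(-0.0002), np.float64(0.0009)]
0.81 [np.float64(-0.0019), np.float64(-0.0004), np.float64(0.0019)]
0.815 [np.float64(-0.0029), np.float64(-0.0006), np.float64(0.0028)]
0.82 [np.float64(-0.0038), np.float64(-0.0007), np.float64(0.0037)]
0.825 [np.float64(-0.0048), np.float64(-0.0009), np.float64(0.0046)]
0.83 [np.float64(-0.0058), np.float64(-0.0011), np.float64(0.0056)]
0.835 [np.float64(-0.0068), np.float64(-0.0013), np.float64(0.0065)]
0.84 [np.float64(-0.0078), np.float64(-0.0015), np.float64(0.0074)]
0.845 [np.float64(-0.0087), np.float64(-0.0017), np.float64(0.0083)]
0.85 [np.float64(-0.0097), np.float64(-0.0019), np.float64(0.0092)]
0.855 [np.float64(-0.0107), np.float64(-0.0021), np.float64(0.01)]
0.86 [np.float64(-0.0117), np.float64(-0.0023), np.float64(0.0109)]
0.865 [np.float64(-0.0127), np.float64(-0.0025), np.float64(0.0118)]
0.87 [np.float64(-0.0138), np.float64(-0.0026), np.float64(0.0127)]
0.875 [np.float64(-0.0148), np.float64(-0.0028), np.float64(0.0136)]
0.88 [np.float64(-0.0158), np.float64(-0.003), np.float64(0.0144)]
0.885 [np.float64(-0.0168), np.float64(-0.0032), np.float64(0.0153)]
0.89 [np.float64(-0.0178), np.float64(-0.0034), np.float64(0.0161)]
0.895 [np.float64(-0.0189), np.float64(-0.0036), np.float64(0.017)]
0.9 [np.float64(-0.0199), np.float64(-0.0038), np.float64(0.0178)]
```

View pics/c4.png

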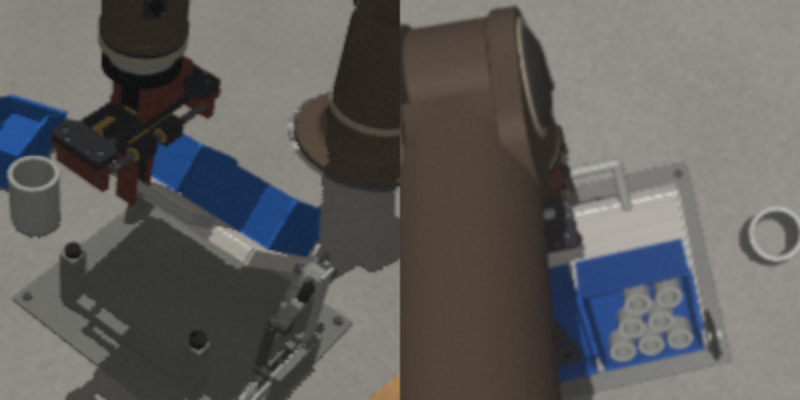

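Call:
{"name": "apply_moves", "arguments": {
  "commands": [
    [0.0007, -0.002, 0.0007, 0, -1],
    [0.0007, -0.002, 0.0007, 0, -1]
  ]
}}

```text
time_s: 7.55
tool_pos: [558.2, 118.6, 457.7]
tcp_rot: [0.637, 0.771, 0.001, -0.0]
wrist_force: [3.8, 2.5, -0.5]
opening: 11.0
```

Call:
{"name": "apply_moves", "arguments": {
  "commands": [
    [-0.002, 0.0, 0.0025, 0, -1],
    [-0.004, -0.0003, 0.0049, 0, -1],
    [-0.0065, -0.0007, 0.0073, 0, -1],
    [-0.0088, -0.0011, 0.0097, 0, -1],
    [-0.0088, -0.0011, 0.0097, 0, -1],
    [-0.0088, -0.0011, 0.0097, 0, -1]
  ]
}}

```text
time_s: 8.3
tool_pos: [549.3, 116.8, 467.4]
tcp_rot: [0.637, 0.771, 0.0, -0.0]
wrist_force: [4.1, 0.6, -0.8]
opening: 11.0
```

```bash
cat > st.py <<'E'
from h import *
import sys
yaw=.19
s=arm.state();p=s['tool_pos'];f=s['wrist_force']
th=np.arcsin((105.7+p[2]-378.7)/270)
hx,hy=363.8,82.7
r=(p[0]-hx)*np.cos(yaw)+(p[1]-hy)*np.sin(yaw)
th2=np.arctan2(p[2]-163-110,r)
fr=f[0]*np.cos(yaw)+f[1]*np.sin(yaw);fa=-f[0]*np.sin(yaw)+f[1]*np.cos(yaw)
print('t',s['time_s'],'pos',p.round(2),'th',th.round(4),th2.round(4),'Lift',(fr*np.sin(th)-f[2]*np.cos(th)).round(2),'Nrad',(fr*np.cos(th)+f[2]*np.sin(th)).round(2),'ax',fa.round(2),'open',s['opening'].round(2) if hasattr(s['opening'],'round') else s['opening'],'tau',s['torque'].round(2))
E
python3 st.py
```

```text
t 8.3 pos [549.33 116.78 467.39] th 0.8038 0.8004 Lift 3.56 Nrad 2.29 ax -0.21 open 11.033389588988785 tau [ 0.01 -0.88  0.25]
```

Call:
{"name": "apply_moves", "arguments": {
  "commands": [
    [-0.001, -0.0002, 0.0009, 0, -1],
    [-0.0019, -0.0004, 0.0019, 0, -1],
    [-0.0029, -0.0006, 0.0028, 0, -1],
    [-0.0029, -0.0006, 0.0028, 0, -1]
  ]
}}

```text
time_s: 8.8
tool_pos: [546.5, 116.2, 470.2]
tcp_rot: [0.637, 0.771, 0.0, 0.0]
wrist_force: [4.6, 0.5, -0.4]
opening: 10.6
```

```bash
python3 st.py
```

```text
t 8.8 pos [546.45 116.2  470.22] th 0.819 0.8155 Lift 3.61 Nrad 2.86 ax -0.36 open 10.60452086941798 tau [-0.   -1.09  0.22]
```

Call:
{"name": "apply_moves", "arguments": {
  "commands": [
    [-0.0009, -0.0002, 0.0009, 0, -1],
    [-0.0019, -0.0004, 0.0018, 0, -1],
    [-0.0019, -0.0004, 0.0018, 0, -1]
  ]
}}

```text
time_s: 9.18
tool_pos: [544.6, 115.8, 472.0]
tcp_rot: [0.637, 0.771, 0.0, 0.0]
wrist_force: [5.1, 0.1, 0.3]
opening: 10.9
```

```bash
python3 st.py
```

```text
t 9.175 pos [544.56 115.77 472.04] th 0.8289 0.8253 Lift 3.51 Nrad 3.64 ax -0.85 open 10.8929601229895 tau [-0.04 -1.28  0.19]
```

Call:
{"name": "apply_moves", "arguments": {
  "commands": [
    [-0.0007, -0.0003, 0.001, 0, -1],
    [-0.0016, -0.0006, 0.002, 0, -1],
    [-0.0016, -0.0006, 0.002, 0, -1]
  ]
}}

```text
time_s: 9.55
tool_pos: [542.8, 115.3, 473.9]
tcp_rot: [0.637, 0.771, -0.0, -0.0]
wrist_force: [4.1, 1.4, -0.9]
opening: 10.6
```

```bash
python3 st.py
```

```text
t 9.55 pos [542.81 115.33 473.93] th 0.8393 0.8349 Lift 3.8 Nrad 2.22 ax 0.59 open 10.609204204571832 tau [ 0.17 -0.97  0.24]
```

Call:
{"name": "apply_moves", "arguments": {
  "commands": [
    [-0.0009, -0.0001, 0.0009, 0, -1],
    [-0.0018, -0.0002, 0.0018, 0, -1],
    [-0.0018, -0.0002, 0.0018, 0, -1]
  ]
}}

```text
time_s: 9.93
tool_pos: [541.0, 115.0, 475.6]
tcp_rot: [0.637, 0.771, -0.0, -0.0]
wrist_force: [3.4, -0.1, -2.1]
opening: 10.9
```

```bash
python3 st.py
```

```text
t 9.925 pos [541.01 114.97 475.62] th 0.8487 0.8441 Lift 3.9 Nrad 0.57 ax -0.73 open 10.901748809327644 tau [ 0.09 -0.96  0.21]
```

Call:
{"name": "apply_moves", "arguments": {
  "commands": [
    [-0.0009, -0.0002, 0.0009, 0, -1],
    [-0.0018, -0.0004, 0.0017, 0, -1],
    [-0.0018, -0.0004, 0.0017, 0, -1]
  ]
}}

```text
time_s: 10.3
tool_pos: [539.3, 114.6, 477.3]
tcp_rot: [0.637, 0.771, -0.0, -0.0]
wrist_force: [3.7, 0.1, -3.8]
opening: 11.1
```

```bash
python3 st.py
```

```text
t 10.3 pos [539.27 114.63 477.34] th 0.8584 0.8532 Lift 5.23 Nrad -0.49 ax -0.63 open 11.128338149931777 tau [ 0.01 -0.91  0.27]
```

Call:
{"name": "apply_moves", "arguments": {
  "commands": [
    [-0.0007, -0.0001, 0.0007, 0, -1],
    [-0.0014, -0.0002, 0.0013, 0, -1],
    [-0.0014, -0.0002, 0.0013, 0, -1],
    [-0.0014, -0.0002, 0.0013, 0, -1]
  ]
}}

```text
time_s: 10.8
tool_pos: [537.9, 114.3, 478.5]
tcp_rot: [0.637, 0.771, -0.0, -0.0]
wrist_force: [4.2, 0.6, -5.2]
opening: 10.7
```

```bash
python3 st.py
```

```text
t 10.8 pos [537.93 114.34 478.53] th 0.8652 0.8599 Lift 6.55 Nrad -1.22 ax -0.23 open 10.652384590728813 tau [-0.08 -1.05  0.18]
```

Call:
{"name": "apply_moves", "arguments": {
  "commands": [
    [-0.0008, -0.0002, 0.0006, 0, -1],
    [-0.0016, -0.0004, 0.0012, 0, -1],
    [-0.0016, -0.0004, 0.0012, 0, -1],
    [-0.0016, -0.0004, 0.0012, 0, -1]
  ]
}}

```text
time_s: 11.3
tool_pos: [536.4, 114.1, 479.8]
tcp_rot: [0.637, 0.771, 0.0, 0.0]
wrist_force: [4.9, 0.3, -6.0]
opening: 10.9
```

```bash
python3 st.py
```

```text
t 11.3 pos [536.44 114.06 479.76] th 0.8722 0.8671 Lift 7.59 Nrad -1.47 ax -0.65 open 10.87367869991636 tau [-0.07 -1.36  0.18]
```

Call:
{"name": "apply_moves", "arguments": {
  "commands": [
    [-0.0008, -0.0002, 0.0007, 0, -1],
    [-0.0015, -0.0003, 0.0014, 0, -1],
    [-0.0015, -0.0003, 0.0014, 0, -1],
    [-0.0015, -0.0003, 0.0014, 0, -1]
  ]
}}

```text
time_s: 11.8
tool_pos: [535.0, 113.8, 481.0]
tcp_rot: [0.637, 0.771, 0.0, 0.0]
wrist_force: [7.1, 0.0, -8.2]
opening: 10.8
```

```bash
python3 st.py; python3 - <<'E'
from h import *
snap('scene','scene5')
a=cv2.imread('pics/scene5.png')[130:310,300:460]
cv2.imwrite('pics/c5.png',cv2.resize(a,None,fx=3.3,fy=3.3,interpolation=cv2.INTER_CUBIC))
E
```

```text
t 11.8 pos [535.04 113.77 480.96] th 0.8792 0.874 Lift 10.62 Nrad -1.9 ax -1.29 open 10.830523615088202 tau [-0.02 -1.64  0.26]
```

View pics/c5.png

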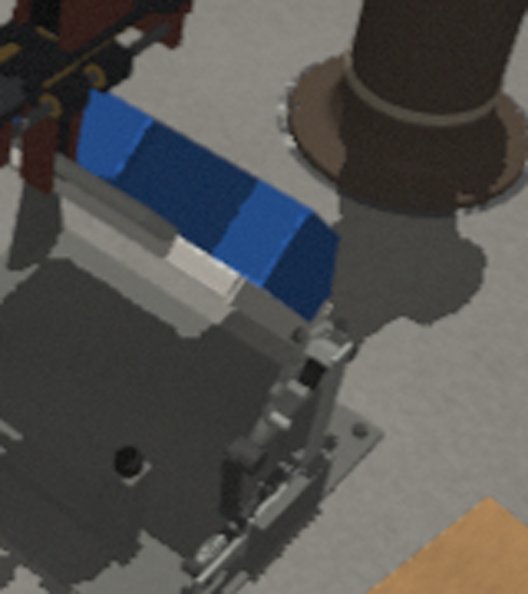

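In the crop, the buffer's black block is up at the bracket lug near (312,372). The added force is about 7 N, so I'll go slightly further.

Call:
{"name": "apply_moves", "arguments": {
  "commands": [
    [-0.0005, -0.0001, 0.0005, 0, -1],
    [-0.001, -0.0001, 0.0009, 0, -1],
    [-0.001, -0.0001, 0.0009, 0, -1],
    [-0.001, -0.0001, 0.0009, 0, -1]
  ]
}}

```text
time_s: 12.35
tool_pos: [534.1, 113.6, 481.8]
tcp_rot: [0.637, 0.771, 0.0, 0.0]
wrist_force: [7.0, 0.5, -8.8]
opening: 11.1
```

```bash
python3 st.py
```

```text
t 12.35 pos [534.14 113.61 481.84] th 0.8843 0.8787 Lift 10.98 Nrad -2.44 ax -0.87 open 11.115592945744721 tau [-0.07 -1.73  0.21]
```

Call:
{"name": "apply_moves", "arguments": {
  "commands": [
    [-0.0005, -0.0001, 0.0005, 0, -1],
    [-0.001, -0.0002, 0.0009, 0, -1],
    [-0.001, -0.0002, 0.0009, 0, -1],
    [-0.001, -0.0002, 0.0009, 0, -1]
  ]
}}

```text
time_s: 12.85
tool_pos: [533.2, 113.4, 482.6]
tcp_rot: [0.637, 0.771, 0.0, 0.0]
wrist_force: [8.1, -0.7, -9.1]
opening: 11.1
```

```bash
python3 st.py
```

```text
t 12.85 pos [533.2  113.43 482.63] th 0.889 0.8832 Lift 11.86 Nrad -2.12 ax -2.21 open 11.112449212473805 tau [-0.02 -1.91  0.23]
```

Call:
{"name": "apply_moves", "arguments": {
  "commands": [
    [-0.0005, -0.0001, 0.0005, 0, -1],
    [-0.001, -0.0002, 0.0009, 0, -1],
    [-0.001, -0.0002, 0.0009, 0, -1],
    [-0.001, -0.0002, 0.0009, 0, -1]
  ]
}}

```text
time_s: 13.35
tool_pos: [532.3, 113.2, 483.4]
tcp_rot: [0.637, 0.771, 0.0, 0.001]
wrist_force: [9.6, 0.4, -9.9]
opening: 11.1
```

```bash
python3 st.py
```

```text
t 13.35 pos [532.27 113.24 483.42] th 0.8936 0.8878 Lift 13.58 Nrad -1.8 ax -1.41 open 11.065138854540608 tau [ 0.04 -2.04  0.27]
```

The added force is about 10 N, past the 6–9 N throw-off range and short of 13 N. I'll lower now and watch whether the pawl stays off.

```bash
python3 arc.py .89 .76 7; python3 arc.py .76 .6 8
```

```text
0.871 [np.float64(0.0038), np.float64(0.0007), np.float64(-0.0032)]
0.853 [np.float64(0.0075), np.float64(0.0014), np.float64(-0.0065)]
0.834 [np.float64(0.0112), np.float64(0.0022), np.float64(-0.0098)]
0.816 [np.float64(0.0148), np.float64(0.0029), np.float64(-0.0132)]
0.797 [np.float64(0.0184), np.float64(0.0035), np.float64(-0.0167)]
0.779 [np.float64(0.0219), np.float64(0.0042), np.float64(-0.0202)]
0.76 [np.float64(0.0253), np.float64(0.0049), np.float64(-0.0238)]
0.74 [np.float64(0.0036), np.float64(0.0007), np.float64(-0.004)]
0.72 [np.float64(0.0072), np.float64(0.0014), np.float64(-0.008)]
0.7 [np.float64(0.0106), np.float64(0.002), np.float64(-0.0121)]
0.68 [np.float64(0.014), np.float64(0.0027), np.float64(-0.0162)]
0.66 [np.float64(0.0173), np.float64(0.0033), np.float64(-0.0205)]
0.64 [np.float64(0.0205), np.float64(0.0039), np.float64(-0.0248)]
0.62 [np.float64(0.0236), np.float64(0.0045), np.float64(-0.0291)]
0.6 [np.float64(0.0266), np.float64(0.0051), np.float64(-0.0336)]
```

Call:
{"name": "apply_moves", "arguments": {
  "commands": [
    [0.0038, 0.0007, -0.0032, 0, -1],
    [0.0075, 0.0014, -0.0065, 0, -1],
    [0.0112, 0.0022, -0.0098, 0, -1],
    [0.0148, 0.0029, -0.0132, 0, -1],
    [0.0184, 0.0035, -0.0167, 0, -1],
    [0.0219, 0.0042, -0.0202, 0, -1],
    [0.0253, 0.0049, -0.0238, 0, -1],
    [0.0253, 0.0049, -0.0238, 0, -1]
  ]
}}

```text
time_s: 14.35
tool_pos: [557.3, 118.5, 459.5]
tcp_rot: [0.637, 0.771, -0.0, -0.0]
wrist_force: [-0.3, 1.6, -2.7]
opening: 11.1
```

```bash
python3 st.py
```

```text
t 14.35 pos [557.25 118.46 459.53] th 0.7627 0.7588 Lift 1.94 Nrad -1.91 ax 1.6 open 11.057191073043914 tau [0.13 0.18 0.23]
```

Call:
{"name": "apply_moves", "arguments": {
  "commands": [
    [0.0036, 0.0007, -0.004, 0, -1],
    [0.0072, 0.0014, -0.008, 0, -1],
    [0.0106, 0.002, -0.0121, 0, -1],
    [0.0123, 0.0024, -0.0141, 0, -1],
    [0.0123, 0.0024, -0.0141, 0, -1]
  ]
}}

```text
time_s: 14.98
tool_pos: [569.5, 120.9, 445.6]
tcp_rot: [0.637, 0.771, -0.0, -0.0]
wrist_force: [-1.7, 3.0, -3.3]
opening: 11.0
```

```bash
python3 st.py
```

```text
t 14.975 pos [569.45 120.9  445.64] th 0.6938 0.69 Lift 1.78 Nrad -2.95 ax 3.23 open 11.00729816787518 tau [0.54 0.77 0.18]
```

```bash
python3 arc.py .69 .53 8;  python3 arc.py .53 .37 8; python3 arc.py .37 .21 8;python3 arc.py .21 .05 8
```

```text
0.67 [np.float64(0.0033), np.float64(0.0006), np.float64(-0.0042)]
0.65 [np.float64(0.0066), np.float64(0.0013), np.float64(-0.0085)]
0.63 [np.float64(0.0098), np.float64(0.0019), np.float64(-0.0128)]
0.61 [np.float64(0.0128), np.float64(0.0025), np.float64(-0.0172)]
0.59 [np.float64(0.0158), np.float64(0.003), np.float64(-0.0216)]
0.57 [np.float64(0.0187), np.float64(0.0036), np.float64(-0.0262)]
0.55 [np.float64(0.0216), np.float64(0.0041), np.float64(-0.0307)]
0.53 [np.float64(0.0243), np.float64(0.0047), np.float64(-0.0354)]
0.51 [np.float64(0.0026), np.float64(0.0005), np.float64(-0.0047)]
0.49 [np.float64(0.0052), np.float64(0.001), np.float64(-0.0094)]
0.47 [np.float64(0.0076), np.float64(0.0015), np.float64(-0.0142)]
0.45 [np.float64(0.01), np.float64(0.0019), np.float64(-0.0191)]
0.43 [np.float64(0.0122), np.float64(0.0024), np.float64(-0.0239)]
0.41 [np.float64(0.0144), np.float64(0.0028), np.float64(-0.0289)]
0.39 [np.float64(0.0165), np.float64(0.0032), np.float64(-0.0338)]
0.37 [np.float64(0.0184), np.float64(0.0035), np.float64(-0.0389)]
0.35 [np.float64(0.0019), np.flo
[... 334 characters left out ...]
at64(0.0019), np.float64(-0.0308)]
0.23 [np.float64(0.011), np.float64(0.0021), np.float64(-0.0361)]
0.21 [np.float64(0.0121), np.float64(0.0023), np.float64(-0.0414)]
0.19 [np.float64(0.0011), np.float64(0.0002), np.float64(-0.0053)]
0.17 [np.float64(0.002), np.float64(0.0004), np.float64(-0.0106)]
0.15 [np.float64(0.0028), np.float64(0.0005), np.float64(-0.0159)]
0.13 [np.float64(0.0036), np.float64(0.0007), np.float64(-0.0213)]
0.11 [np.float64(0.0042), np.float64(0.0008), np.float64(-0.0266)]
0.09 [np.float64(0.0048), np.float64(0.0009), np.float64(-0.032)]
0.07 [np.float64(0.0052), np.float64(0.001), np.float64(-0.0374)]
0.05 [np.float64(0.0055), np.float64(0.0011), np.float64(-0.0428)]
```

Call:
{"name": "apply_moves", "arguments": {
  "commands": [
    [0.003, 0.0014, -0.0044, 0, -1],
    [0.0061, 0.0023, -0.0088, 0, -1],
    [0.0093, 0.0029, -0.0131, 0, -1],
    [0.0124, 0.0035, -0.0175, 0, -1],
    [0.0155, 0.0041, -0.0219, 0, -1],
    [0.0155, 0.0041, -0.0219, 0, -1]
  ]
}}

```text
time_s: 15.72
tool_pos: [585.4, 124.6, 423.8]
tcp_rot: [0.637, 0.771, -0.0, 0.0]
wrist_force: [0.2, 0.1, -3.4]
opening: 10.9
```

```bash
python3 st.py
```

```text
t 15.725 pos [585.38 124.61 423.8 ] th 0.5926 0.5894 Lift 2.93 Nrad -1.68 ax 0.03 open 10.92635495398066 tau [-0.05  0.22  0.21]
```

Call:
{"name": "apply_moves", "arguments": {
  "commands": [
    [0.0029, 0.0006, -0.0046, 0, -1],
    [0.0057, 0.0011, -0.0091, 0, -1],
    [0.0085, 0.0017, -0.0138, 0, -1],
    [0.0111, 0.0022, -0.0185, 0, -1],
    [0.0137, 0.0027, -0.0232, 0, -1],
    [0.0161, 0.0032, -0.028, 0, -1],
    [0.0185, 0.0036, -0.0329, 0, -1],
    [0.0185, 0.0036, -0.0329, 0, -1]
  ]
}}

```text
time_s: 16.73
tool_pos: [603.7, 128.5, 390.8]
tcp_rot: [0.637, 0.771, 0.0, 0.0]
wrist_force: [1.7, 1.8, -3.2]
opening: 10.9
```

```bash
python3 st.py
```

```text
t 16.725 pos [603.74 128.47 390.81] th 0.4515 0.4494 Lift 3.73 Nrad 0.46 ax 1.45 open 10.932507408038354 tau [ 0.26 -0.05  0.32]
```

From 0.45 on down to 0.25.

Call:
{"name": "apply_moves", "arguments": {
  "commands": [
    [0.0022, 0.0005, -0.0048, 0, -1],
    [0.0044, 0.001, -0.0098, 0, -1],
    [0.0065, 0.0013, -0.0147, 0, -1],
    [0.0084, 0.0016, -0.0198, 0, -1],
    [0.0103, 0.002, -0.0249, 0, -1],
    [0.012, 0.0023, -0.0299, 0, -1],
    [0.0137, 0.0026, -0.0351, 0, -1],
    [0.0137, 0.0026, -0.0351, 0, -1]
  ]
}}

```text
time_s: 17.73
tool_pos: [617.2, 131.1, 355.6]
tcp_rot: [0.637, 0.771, -0.0, -0.0]
wrist_force: [-0.3, 3.6, -2.5]
opening: 10.7
```

```bash
python3 st.py; python3 arc.py .31 .07 8;python3 arc.py .07 -.02 6
```

```text
t 17.725 pos [617.25 131.13 355.6 ] th 0.3109 0.3098 Lift 2.53 Nrad -0.38 ax 3.56 open 10.737135772343802 tau [0.6  0.26 0.25]
0.28 [np.float64(0.0023), np.float64(0.0004), np.float64(-0.0077)]
0.25 [np.float64(0.0044), np.float64(0.0008), np.float64(-0.0156)]
0.22 [np.float64(0.0062), np.float64(0.0012), np.float64(-0.0234)]
0.19 [np.float64(0.0079), np.float64(0.0015), np.float64(-0.0314)]
0.16 [np.float64(0.0093), np.float64(0.0018), np.float64(-0.0393)]
0.13 [np.float64(0.0104), np.float64(0.002), np.float64(-0.0474)]
0.1 [np.float64(0.0113), np.float64(0.0022), np.float64(-0.0554)]
0.07 [np.float64(0.012), np.float64(0.0023), np.float64(-0.0635)]
0.055 [np.float64(0.0002), np.float64(0.0), np.float64(-0.004)]
0.04 [np.float64(0.0004), np.float64(0.0001), np.float64(-0.0081)]
0.025 [np.float64(0.0006), np.float64(0.0001), np.float64(-0.0121)]
0.01 [np.float64(0.0006), np.float64(0.0001), np.float64(-0.0162)]
-0.005 [np.float64(0.0006), np.float64(0.0001), np.float64(-0.0202)]
-0.02 [np.float64(0.0006), np.float64(0.0001), np.float64(-0.0243)]
```

Call:
{"name": "apply_moves", "arguments": {
  "commands": [
    [0.0021, 0.0014, -0.0077, 0, -1],
    [0.0042, 0.0018, -0.0156, 0, -1],
    [0.006, 0.0022, -0.0234, 0, -1],
    [0.0077, 0.0025, -0.0314, 0, -1],
    [0.0091, 0.0028, -0.0393, 0, -1],
    [0.0102, 0.003, -0.0474, 0, -1],
    [0.0111, 0.0032, -0.0554, 0, -1],
    [0.0111, 0.0032, -0.0554, 0, -1]
  ]
}}

```text
time_s: 18.73
tool_pos: [628.2, 133.7, 299.8]
tcp_rot: [0.637, 0.771, -0.001, -0.0]
wrist_force: [-1.5, -3.6, -4.3]
opening: 10.9
```

```bash
python3 st.py
```

```text
t 18.725 pos [628.2  133.68 299.81] th 0.0995 0.0992 Lift 4.04 Nrad -2.58 ax -3.2 open 10.884640390002208 tau [-0.7   0.43  0.24]
```

Call:
{"name": "apply_moves", "arguments": {
  "commands": [
    [0, -0.0008, -0.005, 0, -1],
    [0, -0.0008, -0.01, 0, -1],
    [0, -0.0008, -0.015, 0, -1],
    [0, -0.0008, -0.019, 0, -1],
    [0.0002, -0.0008, -0.022, 0, -1],
    [0.0002, -0.0008, -0.022, 0, -1]
  ]
}}

```text
time_s: 19.48
tool_pos: [628.8, 133.5, 278.7]
tcp_rot: [0.637, 0.771, 0.0, 0.0]
wrist_force: [4.7, -0.2, -3.2]
opening: 10.9
```

```bash
python3 st.py
```

```text
t 19.475 pos [628.82 133.48 278.66] th 0.021 0.021 Lift 3.26 Nrad 4.52 ax -1.1 open 10.897591385156996 tau [-0.09 -0.48  0.28]
```

Call:
{"name": "apply_moves", "arguments": {
  "commands": [
    [0.0008, 0, -0.002, 0, -1],
    [0.0008, 0, -0.004, 0, -1],
    [0.0008, 0, -0.005, 0, -1],
    [0.0008, 0, -0.005, 0, -1]
  ]
}}

```text
time_s: 19.98
tool_pos: [629.1, 133.2, 276.5]
tcp_rot: [0.637, 0.771, 0.001, -0.0]
wrist_force: [-8.6, -1.7, 19.1]
opening: 11.1
```

```bash
python3 st.py
```

```text
t 19.975 pos [629.06 133.23 276.49] th 0.0129 0.0129 Lift -19.19 Nrad -8.5 ax -0.05 open 11.07225635401095 tau [-0.33  1.91  0.27]
```

```bash
python3 - <<'E'
from h import *
snap('scene','scene6')
a=cv2.imread('pics/scene6.png')[130:330,220:440]
cv2.imwrite('pics/c6.png',cv2.resize(a,None,fx=3,fy=3,interpolation=cv2.INTER_CUBIC))
E
python3 st.py; python3 arc.py 0 .35 12
```

```text
t 20.025 pos [629.07 133.21 276.51] th 0.013 0.013 Lift -19.19 Nrad -7.46 ax -0.1 open 11.003075277809739 tau [-0.36  1.92  0.25]
0.029 [np.float64(-0.0001), np.float64(-0.0), np.float64(0.0079)]
0.058 [np.float64(-0.0005), np.float64(-0.0001), np.float64(0.0157)]
0.088 [np.float64(-0.001), np.float64(-0.0002), np.float64(0.0236)]
0.117 [np.float64(-0.0018), np.float64(-0.0003), np.float64(0.0314)]
0.146 [np.float64(-0.0028), np.float64(-0.0005), np.float64(0.0392)]
0.175 [np.float64(-0.004), np.float64(-0.0008), np.float64(0.047)]
0.204 [np.float64(-0.0055), np.float64(-0.0011), np.float64(0.0547)]
0.233 [np.float64(-0.0072), np.float64(-0.0014), np.float64(0.0624)]
0.262 [np.float64(-0.0091), np.float64(-0.0017), np.float64(0.0701)]
0.292 [np.float64(-0.0112), np.float64(-0.0022), np.float64(0.0776)]
0.321 [np.float64(-0.0135), np.float64(-0.0026), np.float64(0.0851)]
0.35 [np.float64(-0.0161), np.float64(-0.0031), np.float64(0.0926)]
```

View pics/c6.png

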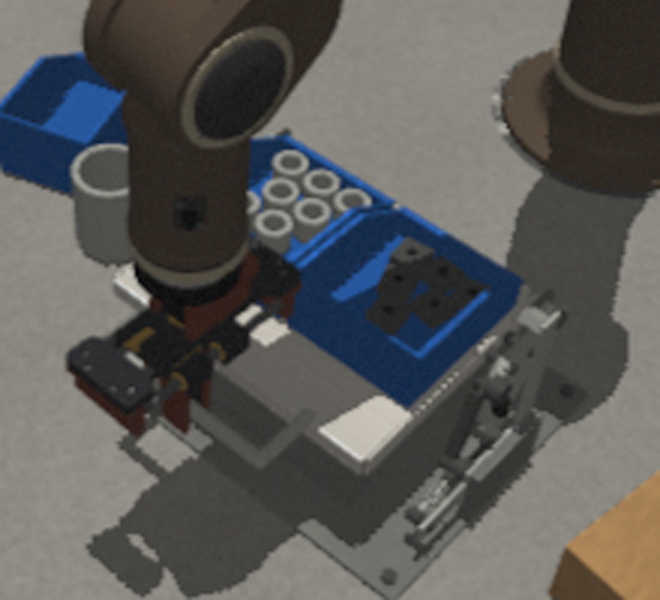

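The picture shows the tray level, with the bar at stand height. I'll hold briefly, then raise it.

Call:
{"name": "apply_moves", "arguments": {
  "commands": [
    [0, 0, 0, 0, -1],
    [0, 0, 0, 0, -1],
    [-0.0005, 0, 0.006, 0, -1],
    [-0.0009, -0.0001, 0.014, 0, -1],
    [-0.0014, -0.0002, 0.0236, 0, -1],
    [-0.0022, -0.0003, 0.0335, 0, -1],
    [-0.0032, -0.0005, 0.0415, 0, -1],
    [-0.0044, -0.0008, 0.0493, 0, -1]
  ]
}}

```text
time_s: 21.02
tool_pos: [624.9, 132.6, 323.7]
tcp_rot: [0.637, 0.771, 0.0, 0.0]
wrist_force: [4.2, 1.3, -7.5]
opening: 11.1
```

```bash
python3 st.py
```

```text
t 21.025 pos [624.93 132.64 323.69] th 0.1888 0.1884 Lift 8.16 Nrad 2.84 ax 0.46 open 11.130152161076289 tau [ 0.34 -1.37  0.2 ]
```

Call:
{"name": "apply_moves", "arguments": {
  "commands": [
    [-0.0015, -0.0003, 0.0077, 0, -1],
    [-0.0032, -0.0006, 0.0154, 0, -1],
    [-0.0051, -0.0009, 0.0231, 0, -1],
    [-0.0072, -0.0014, 0.0306, 0, -1],
    [-0.0095, -0.0018, 0.0381, 0, -1],
    [-0.0121, -0.0023, 0.0456, 0, -1],
    [-0.0121, -0.0023, 0.0456, 0, -1]
  ]
}}

```text
time_s: 21.9
tool_pos: [613.0, 130.0, 369.9]
tcp_rot: [0.637, 0.771, 0.001, 0.001]
wrist_force: [6.3, 0.8, -2.6]
opening: 11.0
```

```bash
python3 st.py; python3 - <<'E'
from h import *
snap('scene','scene7')
a=cv2.imread('pics/scene7.png')[130:330,220:440]
cv2.imwrite('pics/c7.png',cv2.resize(a,None,fx=3,fy=3,interpolation=cv2.INTER_CUBIC))
E
```

```text
t 21.9 pos [612.96 130.03 369.92] th 0.3672 0.365 Lift 4.71 Nrad 5.04 ax -0.37 open 10.989617644407549 tau [ 0.15 -1.34  0.2 ]
```

View pics/c7.png

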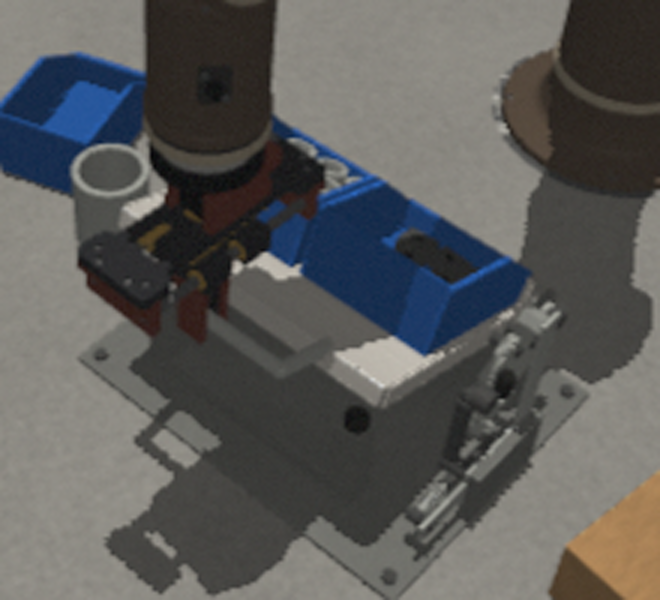

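Call:
{"name": "apply_moves", "arguments": {
  "commands": [
    [0.0024, 0.0004, -0.006, 0, -1],
    [0.0044, 0.0007, -0.012, 0, -1],
    [0.0063, 0.001, -0.018, 0, -1],
    [0.0074, 0.0013, -0.0213, 0, -1],
    [0.0074, 0.0013, -0.0213, 0, -1]
  ]
}}

```text
time_s: 22.58
tool_pos: [620.4, 131.7, 346.6]
tcp_rot: [0.637, 0.771, -0.0, -0.0]
wrist_force: [5.3, 2.0, -2.0]
opening: 10.8
```

```bash
python3 st.py
```

```text
t 22.575 pos [620.44 131.69 346.6 ] th 0.2761 0.2746 Lift 3.48 Nrad 4.79 ax 1.02 open 10.766509605489235 tau [ 0.32 -0.91  0.22]
```

Call:
{"name": "apply_moves", "arguments": {
  "commands": [
    [0.001, 0.0004, -0.002, 0, -1],
    [0.0018, 0.0006, -0.004, 0, -1],
    [0.0018, 0.0006, -0.004, 0, -1]
  ]
}}

```text
time_s: 22.95
tool_pos: [621.5, 131.8, 343.2]
tcp_rot: [0.637, 0.771, -0.001, -0.001]
wrist_force: [-0.2, 1.4, 3.5]
opening: 10.9
```

```bash
python3 st.py
```

```text
t 22.95 pos [621.54 131.81 343.2 ] th 0.263 0.2614 Lift -3.36 Nrad 0.99 ax 1.39 open 10.87412428738324 tau [-0.02  0.46  0.32]
```

The tray is caught at about 0.25 rad and the pawl holds it even against a light push. I'll release now.

Call:
{"name": "apply_moves", "arguments": {
  "commands": [
    [0, 0, 0.0005, 0, -1],
    [0, 0, 0.0005, 0, -0.5],
    [0, 0, 0.0005, 0, 0.2],
    [0, 0, 0.0005, 0, 0.2],
    [0, 0, 0.0005, 0, 0.2],
    [0, 0, 0.0005, 0, 0.2]
  ]
}}

```text
time_s: 23.7
tool_pos: [622.0, 132.0, 343.8]
tcp_rot: [0.637, 0.771, 0.0, 0.0]
wrist_force: [0.5, 0.2, 0.9]
opening: 52.4
```

```bash
python3 st.py; python3 - <<'E'
from h import *
snap('scene','scene8')
a=cv2.imread('pics/scene8.png')[130:330,220:440]
cv2.imwrite('pics/c8.png',cv2.resize(a,None,fx=3,fy=3,interpolation=cv2.INTER_CUBIC))
E
```

```text
t 23.7 pos [622.01 132.03 343.82] th 0.2654 0.2631 Lift -0.74 Nrad 0.77 ax 0.14 open 52.40914523559384 tau [-0.11  0.04  0.04]
```

View pics/c8.png

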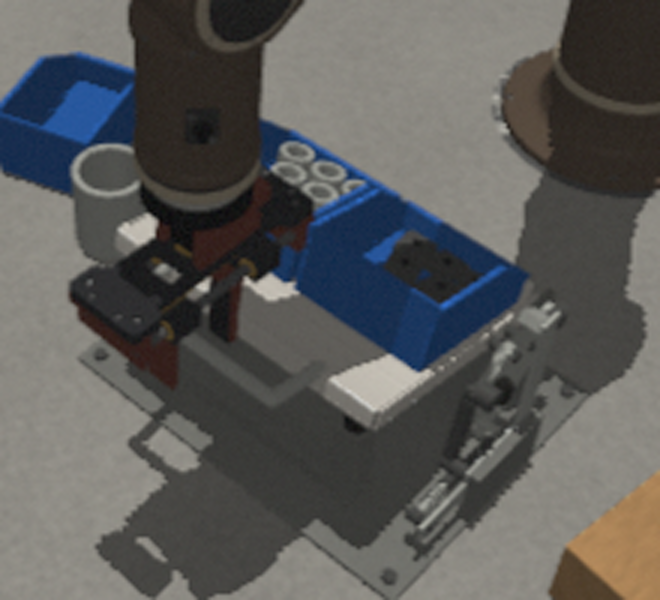

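The tray stays propped with the gripper open, and the bar is at about (285,385) in the crop. I'll withdraw straight up and then sideways, out of the cameras' view.

Call:
{"name": "apply_moves", "arguments": {
  "commands": [
    [0, 0, 0.02, 0, 0.2],
    [0, 0, 0.05, 0, 0.2],
    [0, 0, 0.1, 0, 0.2],
    [0, 0, 0.15, 0, 0.2],
    [-0.02, 0.05, 0.17, 0.05, 0.2],
    [-0.06, 0.11, 0.17, 0.15, 0.2],
    [-0.1, 0.17, 0.17, 0.25, 0.2],
    [-0.14, 0.22, 0.17, 0.35, 0.2]
  ]
}}

```text
time_s: 24.75
tool_pos: [493.3, 337.1, 514.0]
tcp_rot: [0.491, 0.871, 0.0, 0.0]
wrist_force: [0.1, 0.9, 0.1]
opening: 52.9
```

Call:
{"name": "apply_moves", "arguments": {
  "commands": [
    [-0.04, 0.04, 0, 0.1, 0.2],
    [-0.08, 0.08, 0, 0.2, 0.2],
    [-0.12, 0.12, 0, 0.3, 0.2],
    [-0.12, 0.12, 0, 0.3, 0.2],
    [-0.12, 0.12, 0, 0.3, 0.2]
  ]
}}

```text
time_s: 25.38
tool_pos: [374.9, 455.3, 513.9]
tcp_rot: [0.358, 0.934, -0.0, 0.0]
wrist_force: [0.2, -0.0, 0.0]
opening: 52.7
```

```bash
python3 - <<'E'
from h import *
s=arm.state();print(s['time_s'],s['tool_pos'],s['wrist_force'])
for c in('scene','top'):
    im=snap(c,c+'9')
    for q in('hinge','bar','bush','parts_bin','carton'):
        print(c,q,[(np.round(r['centre'],1),round(r['confidence'],2)) for r in arm.tip_of(c,q)][:2])
v0=[498,108,.19]
for th in (.2,.25,.3,.335,.4):
    m=model([498,108,.19,th]);print(th,[proj(c,m['bar']).round(1) for c in('scene','top')])
a=cv2.imread('pics/scene9.png')[120:340,200:430];b=cv2.imread('pics/top9.png')[120:340,90:320]
cv2.imwrite('pics/c9.png',cv2.resize(cv2.hconcat([a,b]),None,fx=1.7,fy=1.7))
E
```

```text
25.375 [374.94515194 455.27212535 513.88492307] [ 0.16024851 -0.01272609  0.00379941]
scene hinge [(array([352.9, 205.8]), 0.76), (array([319.7, 259.7]), 0.18)]
scene bar [(array([281.9, 243.3]), 0.68)]
scene bush [(array([259.2, 204.4]), 0.64)]
scene parts_bin [(array([250.4, 176.8]), 0.65)]
scene carton [(array([441. , 329.6]), 0.85), (array([319.7, 260.1]), 0.51)]
top hinge [(array([240.4, 278.6]), 0.66)]
top bar [(array([217.5, 174.7]), 0.72)]
top bush []
top parts_bin [(array([376.8, 239. ]), 0.89)]
top carton [(array([118.4, 273. ]), 0.85)]
0.2 [array([283.3, 248.8]), array([215.6, 170.7])]
0.25 [array([284.3, 244.3]), array([215. , 170.7])]
0.3 [array([285.6, 239.5]), array([214.5, 171. ])]
0.335 [array([286.6, 236.1]), array([214.1, 171.4])]
0.4 [array([288.7, 229.6]), array([213.5, 172.5])]
```

View pics/c9.png

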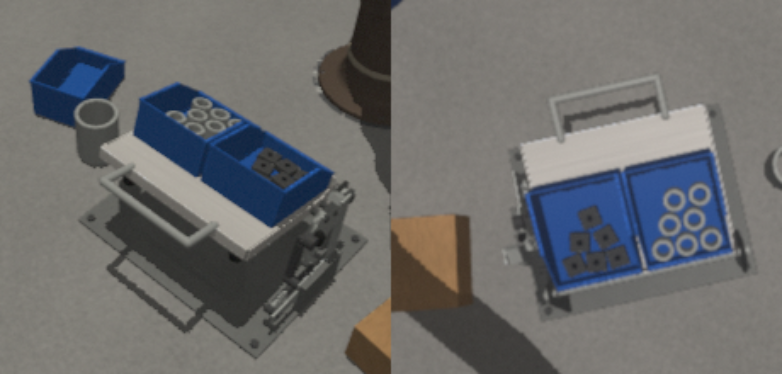

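The bar is now seen at scene (282,243), which matches a tray angle of about 0.26. The bush, parts bin and carton haven't moved, and the robot is clear, so I'll hand the job in.

```bash
python3 - <<'E'
from workcell import arm
print(arm.sign_off())
E
```

```text
the job is handed in; nothing more can be done
None
```

The tray is propped in its lowest notch at about 0.25–0.26 rad, and the job was handed in at about 25 s. Sign-off gives no verdict, so this rests on my own readings.

- **Lift:** I gripped the rear bar and raised the tray to about 0.88 rad. The lift there was about 10 N above the force just before the buffer. That is past the 6–9 N where the pawl is thrown off and under the 13 N strain limit.
- **Lowering:** The tray went down in small steps and did not catch at the top notch or any lower one. It came flat and pressed on its rests with about 19 N, and the picture showed it level.
- **Final position:** I raised it to about 0.35 rad and lowered it until the pawl took the load at about 0.25 rad. It held against a 3 N push down. I then opened the gripper and moved the arm clear.

**Last checks:** In the scene camera the bar fits an angle of about 0.26 rad, inside the 0.20–0.335 band. The carton and parts bin were found within 3 pixels of where they started. The wrist force read nearly zero.

**What disagreed or failed:**
- The arm read about 3.5 mm (0.013 rad) too high once the tray was flat, probably from slip in the fingers or a small error in my first height estimate. I corrected the later angles for this.
- While pressing the buffer, the force rose about 1–1.2 N per mm of measured travel, not the 1.7 expected. I therefore stopped by force rather than by distance.
- In the last check the top camera's network did not find the bush. The scene camera's network did, within 1 pixel of where it started.

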